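# Rack the set-up pieces in reverse order

## Task

Four steel set-up pieces stand in a row on the wooden rack in the order in which they were used; move them to the green steel rack in the reverse order, ready for taking the set-up down again: the piece now nearest the robot goes to the seat farthest from the robot, the second nearest to the second farthest, and so on. Stand each on its foot in the middle of its own seat and let go; do not tip any piece over on the way.

Things in the scene. Friction and masses are not known exactly. Their poses are not given: they have to be found in the camera images.
- wood_rack: start rack: fixed brown wooden board 300 x 90 x 12 mm with four plywood tiles in a row, left or right of the table's middle, running away from the robot. Origin: centre of its underside, on the table; x along the row, away from the robot; y across. Tile centres at x = -111, -37, 37, 111 mm (first nearest the robot), y = 0.
- steel_rack: goal rack: fixed green steel plate 304 x 94 mm, on the other side of the middle, four black rubber seats in a row between low ribs. Origin: centre of underside, on the table; x along the row, away from the robot. Seat centres at x = -111, -37, 37, 111 mm (first nearest the robot), y = 0; seat surface 13 mm above the table, 70 mm between ribs, 88 mm across; rib tops at 18 mm.
- jack: machinist's screw jack: round body 38 mm across at the foot, 36 mm at 36 mm height, then a thin neck (16 mm) and a round cap (24 mm); 58 mm tall, 0.25 kg. Loose, plain steel. Origin: centre of its foot, z up. It starts standing on its tile, within about 4 mm of the tile's middle and turned up to 0.35 rad from the rack's direction.
- vblock: V-block: steel block 36 x 36 mm, 42 mm tall, with a V groove in its top running along its x; the flat sides across y are 36 mm apart and 42 mm tall; 0.32 kg. Loose, plain steel. Origin: centre of its foot, z up. It starts standing on its tile, within about 4 mm of the tile's middle and turned up to 0.35 rad from the rack's direction.
- stepblock: step block: steel staircase of four steps, 44 mm long (its x), 30 mm wide (its y, flat sides), steps 16, 27, 38 and 49 mm high rising towards its +x; 0.28 kg. Loose, plain steel. Origin: centre of its foot, z up. It starts standing on its tile, within about 4 mm of the tile's middle and turned up to 0.35 rad from the rack's direction.
- minichuck: small three-jaw chuck: round disc 48 mm across and 34 mm tall with three dark jaws on top, 44 mm tall in all, jaws within 21 mm of the axis; 0.42 kg. Loose, plain steel. Origin: centre of its foot, z up. It starts standing on its tile, within about 4 mm of the tile's middle and turned up to 0.35 rad from the rack's direction.
- jack_tile: plywood tile, 64 x 64 x 4 mm, fixed on the wooden rack; the screw jack stands on it at the start. All four tiles look alike and stay where they are, so after the piece has gone this still tells where it stood. Origin: centre of its underside (12 mm above the table; its top is at 16 mm); axes parallel to the wooden rack's.
- vblock_tile: plywood tile, 64 x 64 x 4 mm, fixed on the wooden rack; the V-block stands on it at the start. All four tiles look alike and stay where they are, so after the piece has gone this still tells where it stood. Origin: centre of its underside (12 mm above the table; its top is at 16 mm); axes parallel to the wooden rack's.
- stepblock_tile: plywood tile, 64 x 64 x 4 mm, fixed on the wooden rack; the step block stands on it at the start. All four tiles look alike and stay where they are, so after the piece has gone this still tells where it stood. Origin: centre of its underside (12 mm above the table; its top is at 16 mm); axes parallel to the wooden rack's.
- minichuck_tile: plywood tile, 64 x 64 x 4 mm, fixed on the wooden rack; the small three-jaw chuck stands on it at the start. All four tiles look alike and stay where they are, so after the piece has gone this still tells where it stood. Origin: centre of its underside (12 mm above the table; its top is at 16 mm); axes parallel to the wooden rack's.
There are look-alikes about, which are no part of the job. Leave any blue or purple look-alike of the jack alone.

How it is judged (in metres and radians):
At the end, for the whole second after the job is handed in: Each piece stands released and at rest in the steel-rack seat that reverses its starting place on the wooden rack: foot centre within 12 mm of the seat centre along the row and 15 mm across, foot within 4 mm of the seat surface, upright within 0.1 rad (((x of jack_tile in the frame of wood_rack between -0.121 and -0.101 m and x of jack in the frame of steel_rack between 0.099 and 0.123 m) or (x of jack_tile in the frame of wood_rack between -0.047 and -0.027 m and x of jack in the frame of steel_rack between 0.025 and 0.049 m) or (x of jack_tile in the frame of wood_rack between 0.027 and 0.047 m and x of jack in the frame of steel_rack between -0.049 and -0.025 m) or (x of jack_tile in the frame of wood_rack between 0.101 and 0.121 m and x of jack in the frame of steel_rack between -0.123 and -0.099 m)) and y of jack in the frame of steel_rack between -0.015 and 0.015 m and z of jack in the frame of steel_rack between 0.009 and 0.017 m and angle between each of jack, vblock, stepblock, minichuck's own z axis and vertical below 0.1 rad and linear speed of each of jack, vblock, stepblock, minichuck below 0.02 m/s and angular speed of each of jack, vblock, stepblock, minichuck below 0.2 rad/s and ((x of vblock_tile in the frame of wood_rack between -0.121 and -0.101 m and x of vblock in the frame of steel_rack between 0.099 and 0.123 m) or (x of vblock_tile in the frame of wood_rack between -0.047 and -0.027 m and x of vblock in the frame of steel_rack between 0.025 and 0.049 m) or (x of vblock_tile in the frame of wood_rack between 0.027 and 0.047 m and x of vblock in the frame of steel_rack between -0.049 and -0.025 m) or (x of vblock_tile in the frame of wood_rack between 0.101 and 0.121 m and x of vblock in the frame of steel_rack between -0.123 and -0.099 m)) and y of vblock in the frame of steel_rack between -0.015 and 0.015 m and z of vblock in the frame of steel_rack between 0.009 and 0.017 m and ((x of stepblock_tile in the frame of wood_rack between -0.121 and -0.101 m and x of stepblock in the frame of steel_rack between 0.099 and 0.123 m) or (x of stepblock_tile in the frame of wood_rack between -0.047 and -0.027 m and x of stepblock in the frame of steel_rack between 0.025 and 0.049 m) or (x of stepblock_tile in the frame of wood_rack between 0.027 and 0.047 m and x of stepblock in the frame of steel_rack between -0.049 and -0.025 m) or (x of stepblock_tile in the frame of wood_rack between 0.101 and 0.121 m and x of stepblock in the frame of steel_rack between -0.123 and -0.099 m)) and y of stepblock in the frame of steel_rack between -0.015 and 0.015 m and z of stepblock in the frame of steel_rack between 0.009 and 0.017 m and ((x of minichuck_tile in the frame of wood_rack between -0.121 and -0.101 m and x of minichuck in the frame of steel_rack between 0.099 and 0.123 m) or (x of minichuck_tile in the frame of wood_rack between -0.047 and -0.027 m and x of minichuck in the frame of steel_rack between 0.025 and 0.049 m) or (x of minichuck_tile in the frame of wood_rack between 0.027 and 0.047 m and x of minichuck in the frame of steel_rack between -0.049 and -0.025 m) or (x of minichuck_tile in the frame of wood_rack between 0.101 and 0.121 m and x of minichuck in the frame of steel_rack between -0.123 and -0.099 m)) and y of minichuck in the frame of steel_rack between -0.015 and 0.015 m and z of minichuck in the frame of steel_rack between 0.009 and 0.017 m); the robot touches nothing.
It fails at once if a piece is tipped over (leans more than 0.8 rad) (angle between any of jack, vblock, stepblock, minichuck's own z axis and vertical above 0.8 rad).
It also fails if it takes over 93 s, if anything falls off the work surface, if the arm or the gripper's body presses on something with over 40 N, if the wrist force passes 120 N, or if a joint passes its speed limit or range.

## Robot

A 6-joint arm with a two-finger parallel gripper is mounted at the origin on the work surface. World frame = base frame: x ahead of the robot, y to its left, z up, the work surface at z = 0. Lengths are in mm, angles in rad, forces in N, time in s.
With the tool pointing down it reaches from about 300 to 775 mm from the base axis. Payload 14.6 kg.
Tool frame: the origin (TCP) lies at the very end of the fingers, on their centre line; the grasp point (between the pads) lies 19 mm behind it; z points along the fingers, y is the line along which they close (so a half turn about z gives the same grasp; the last joint's range is limited). The gripper opens to 94 mm and grips with 3 to 60 N. Pads are 16 mm wide; open, the fingers measure 119 mm over their backs; the gripper's body (75 mm by 177 mm) begins 78 mm behind the grasp point.
Start: joints at [1.19, 0.3, 1.521, -0, 1.321, -0.067], TCP at [169.769, 523.133, 205.446] pointing down, gripper open.
Joint ranges: [-3.03, 3.03], [-0.79, 2.21], [0.23, 2.52], [-1.04, 4.18], [0, 3.07], [-2.55, 2.55]. Speed limits (rad/s): [2.22, 2.22, 2.57, 3.14, 3.14, 3.14].

## Interface

Orientations are given as [roll, pitch, yaw] about the fixed x, y, z axes, in that order (R = Rz(yaw) Ry(pitch) Rx(roll)).
In Python, from cell import manip, eyes, ticket gives the robot as it stands. The module is installed in compiled form; this text tells all that it offers.
- The arm moves only by the tool arm_command, never from a script. Its argument "plan" is a list of rows, each a list of 5 numbers: the opening, from -1 (shut) to 1 (fully open), then the shift along the tool's x, y, z in m, then the turn about the tool's z in rad. In form: [[jaw, dx, dy, dz, roll], ...]. A call has 1 to 20 rows; each row shifts and turns the commanded pose from where the row before left it, along the tool's axes as they then stand; what a row does not reach is not made up. A row lasts 1/8 s, in which the tool goes at most 62.5 mm and 10.7 degrees, less where a joint would pass 70% of its speed; a pose out of reach is approached as far as the arm can. A call is refused whole if a number of a shift passes 0.0625 or a number of a turn 0.188, either way. A call with a gripper value outside its range is refused whole. The fingers move at their own pace and stop on an object; "newtons" is the grip in N (left out, the last holds). Time passes only in rows, so rows that do not move let the fingers close. It gives the time, the measured TCP pose, the force, the opening and the grip force at its end, in the units of the state.
- manip.read_state(): the state, without advancing time (a new reading comes with each control period).
- eyes.camera(name): name is "side" or "top"; returns a dict with "img" (480x640x3 uint8, blue, green, red), "z_map" (480x640 float32, mm along the optical axis (not along the pixel's ray), 0 where there is no reading), "fx", "fy", "cx", "cy" (pixels), "dist" ([k1, k2, p1, p2, k3] as OpenCV has them; the pictures are not rectified), "eye" and "orientation" of the camera in the world. Camera axes: x right, y down, z forward; pixel columns grow to the right and rows downward; lengths in mm; the calibration is good to about 2 mm. A picture is of the moment at which its call begins.
- ticket.sign_off(): hands the job in; it is judged then, once.
The state is a dict: "clock": time; "joints": joint angles; "qd": joint speeds; "effort": joint torques, N m; "eef_pos": TCP position; "eef_rot": TCP orientation; "wrist_force": force on the tool from outside, world axes, zero at the start; "moment": the same for the moment, N m; "finger_gap": finger opening in mm; "finger_force": force on a finger pad.
Only numpy, scipy, OpenCV 4.12 (cv2) and the standard library are available. Lean on these libraries where they do the work, as an engineer would, in place of code of your own. Each camera call takes 0.05 s, during which the arm holds its last target. There are 200 camera calls.

## Working session

There is one attempt and no reset: what is moved stays moved. The work goes in short steps, Python scripts to look and compute and a tool call to move; the robot and the scene stay as the last step left them, time stands still between calls to the robot, and variables do not carry over. Pictures are saved under pics/ and viewed, at most 14 in all, crops included, and the job is handed in when it is done.

Besides the shell and the picture viewer there is one more tool, called after "Emit:" by a JSON object that holds its "method" and its "body", one argument or row to a line. arm_command: Moves the arm, as the interface text tells. Its arguments: {"type":"object","properties":{"plan":{"type":"array"},"newtons":{"type":"number"}},"required":["plan"]}

```bash
mkdir -p pics; cat > h.py <<'E'
import numpy as np, cv2
from cell import manip, eyes, ticket
def shot(n):
    c=eyes.camera(n); return c
def K(c): return np.array([[c['fx'],0,c['cx']],[0,c['fy'],c['cy']],[0,0,1.]])
E
python3 - <<'E'
from h import *
for n in('top','side'):
    c=shot(n); cv2.imwrite(f'pics/{n}0.png',c['img'])
    print(n,c['eye'],c['orientation'],c['fx'],c['fy'],c['cx'],c['cy'],c['dist'],np.median(c['z_map']))
    np.savez(f'{n}0.npz',**{k:np.array(v) for k,v in c.items()})
print(manip.read_state())
E
```

```text
top [384.78225093  46.63900102 857.13269743] [-2.94172894  0.00484486 -1.61768609] 449.5742219920038 449.5742219920038 315.6925975248021 243.80508531857842 [-0.03369674  0.          0.          0.          0.        ] 860.2783
side [  27.73441417 -625.83861785  509.6550411 ] [-2.06351817  0.02567836 -0.69898779] 602.2150440005623 602.2150440005623 320.68916387219343 231.8041082708863 [-0.16923275  0.          0.          0.          0.        ] 995.49866
{'clock': 0.1, 'joints': array([ 1.19039499e+00,  3.00431259e-01,  1.52147526e+00,  2.66479385e-05,
        1.32071569e+00, -6.65665791e-02]), 'qd': array([-0.0004688 , -0.00014856, -0.0023064 , -0.00054995, -0.00380891,
       -0.00140545]), 'effort': array([-2.91659535e-04, -5.32643223e+01, -3.53283656e+01,  7.08980835e-02,
        2.34482624e-02, -7.94925973e-05]), 'eef_pos': array([169.68570765, 522.93674034, 204.952951  ]), 'eef_rot': array([-3.14056709e+00, -9.42385781e-05,  2.82775123e+00]), 'wrist_force': array([ 0.74427848,  1.16665724, -0.07498846]), 'moment': array([-0.02947116,  0.00527494,  0.04551142]), 'finger_force': 0.0, 'finger_gap': 93.43990721076739}
```

View pics/top0.png

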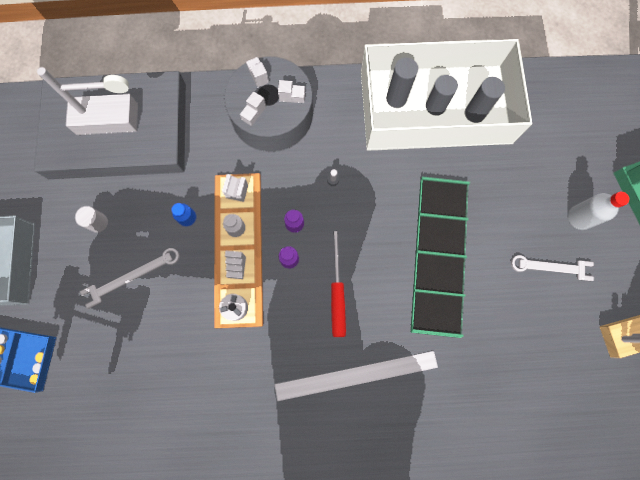

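View pics/side0.png

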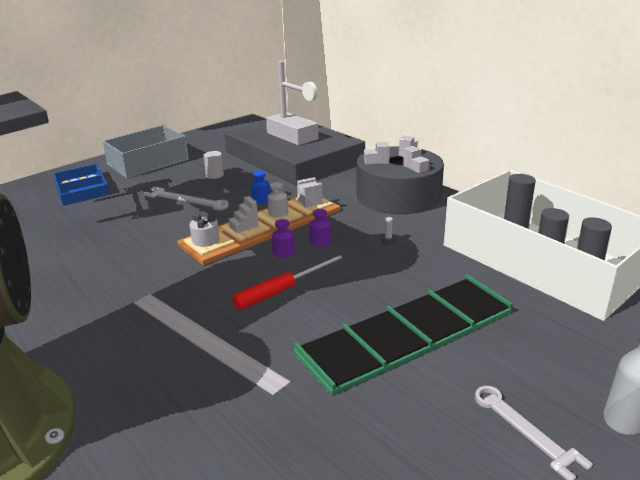

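The top view shows the wooden rack at column 238. From nearest to farthest it holds the chuck (232,306), step block (234,264), jack (233,225) and V-block (235,188). The green rack is at (440,256).

Look-alikes:
- **Jack:** the real one is grey at (233,225). The purple jacks at (293,220) and (288,257) and the blue jack at (182,213) stay put. The white pot at (90,218) and small pin at (334,177) are not jacks.
- **Chuck:** the small one is on the rack at (232,306). The big chuck at (268,97) is not part of the job.

The side view agrees: chuck (203,230), step block (245,217), jack (278,202), V-block (309,190).

```bash
cat >> h.py <<'E'
from scipy.spatial.transform import Rotation as Ro
def load(n):
    return dict(np.load(n,allow_pickle=True))
def rays(c,uv):
    p=cv2.undistortPoints(np.float64(uv).reshape(-1,1,2),K(c),np.array(c['dist'],float)).reshape(-1,2)
    return np.c_[p,np.ones(len(p))]
def plane(c,uv,z):
    R=Ro.from_euler('xyz',c['orientation']).as_matrix(); d=rays(c,uv)@R.T
    return c['eye']+d*((z-c['eye'][2])/d[:,2])[:,None]
def cloud(c):
    R=Ro.from_euler('xyz',c['orientation']).as_matrix()
    v,u=np.mgrid[0:480,0:640]
    P=rays(c,np.c_[u.ravel(),v.ravel()])*c['z_map'].reshape(-1,1)
    return (P@R.T+c['eye']).reshape(480,640,3)
E
python3 - <<'E'
from h import *
c=load('top0.npz'); W=cloud(c); hsv=cv2.cvtColor(c['img'],cv2.COLOR_BGR2HSV)
print('table z',np.median(W[380:460,450:600,2]))
def rect(mask,z,name):
    n,l,s,ce=cv2.connectedComponentsWithStats(mask.astype(np.uint8)); 
    i=1+np.argmax(s[1:,4]); 
    v,u=np.where(l==i); P=plane(c,np.c_[u,v],z)[:,:2]
    r=cv2.minAreaRect(P.astype(np.float32)); print(name,r,'depth z',np.percentile(W[v,u,2],[5,50,95])); return r
h,s,v=cv2.split(hsv); U,V=np.meshgrid(range(640),range(480))
rect((h>60)&(h<90)&(s>80)&(U>400)&(U<480)&(V>165)&(V<345),16,'steel')
rect((h>5)&(h<30)&(s>60)&(U>205)&(U<272)&(V>160)&(V<335),13,'wood')
reg=(U>205)&(U<272)&(V>165)&(V<335)
cc=c['img'][160:335,200:310]; cv2.imwrite('pics/crop0.png',cv2.resize(cc,None,fx=3.4,fy=3.4,interpolation=cv2.INTER_CUBIC))
m=(reg&(W[:,:,2]>28)).astype(np.uint8)
n,l,st,ce=cv2.connectedComponentsWithStats(m)
for i in range(1,n):
    if st[i,4]<40: continue
    p=W[l==i]; print(ce[i],st[i],'med',np.median(p,0),'min',p.min(0),'max',p.max(0))
E
```

```text
table z 0.833972652207251
steel ((523.9691162109375, -194.03109741210938), (96.49702453613281, 303.5981140136719), 81.13384246826172) depth z [ 7.19402121 15.96306054 20.61283403]
wood ((555.4322509765625, 192.35086059570312), (91.36415100097656, 300.38543701171875), 89.8646240234375) depth z [10.11422823 14.23074087 18.60563146]
[234.04365904 186.69022869] [222 174  25  26 481] med [664.53973761 192.49900231  51.22979546] min [645.72473512 170.25789678  28.0318972 ] max [688.49683998 214.05258964  63.86554381]
[232.86501377 224.12121212] [223 214  21  22 363] med [589.20156269 191.55437566  55.75841415] min [576.35373444 177.5387512   28.10871379] max [610.98385154 211.92254081  77.78329767]
[234.02459016 263.55327869] [224 250  21  29 488] med [518.95748881 192.68509188  47.01083624] min [384.78225093  46.63900102  28.03212498] max [541.93486555 211.54105708 857.13269743]
[232.47775947 306.7693575 ] [219 294  28  27 607] med [440.42349579 195.79242267  51.34128029] min [384.78225093  46.63900102  29.00256436] max [463.94570751 221.20545316 857.13269743]
```

View pics/crop0.png

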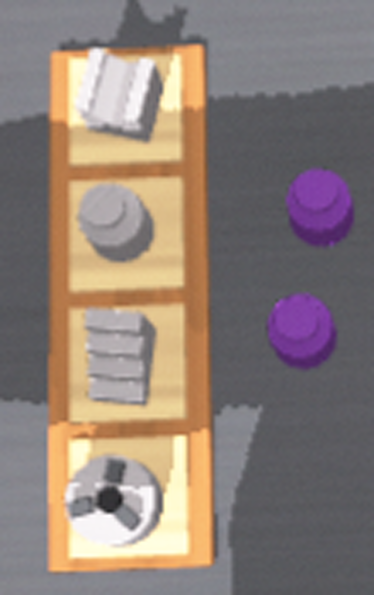

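The crop confirms the four grey pieces. From far to near they are V-block (118,95 in the crop), jack (115,220), step block (118,355) and chuck (112,500). The purple jacks stand about 105 mm to the right. Next I measure the piece centres and angles.

```bash
python3 - <<'E'
from h import *
c=load('top0.npz'); W=cloud(c); U,V=np.meshgrid(range(640),range(480))
ok=(U>205)&(U<272)&(c['z_map']>0)
def sel(y0,y1,zl,zh=90):
    m=ok&(V>=y0)&(V<=y1)&(W[:,:,2]>zl)&(W[:,:,2]<zh); v,u=np.where(m); return np.c_[u,v],W[m]
uv,P=sel(172,202,51,70); print('vb',len(uv),cv2.minAreaRect(plane(c,uv,58)[:,:2].astype(np.float32)),np.median(P[:,2]))
uv,P=sel(210,240,66,90); print('jack',len(uv),cv2.minEnclosingCircle(plane(c,uv,74)[:,:2].astype(np.float32)),np.median(P[:,2]))
uv,P=sel(290,325,42,70); print('chuck',len(uv),cv2.minEnclosingCircle(plane(c,uv,50)[:,:2].astype(np.float32)),np.median(P[:,2]))
uv,P=sel(245,285,24,80); print('step',len(uv),cv2.minAreaRect(P[:,:2].astype(np.float32)))
for x in range(494,546,5):
    q=P[abs(P[:,0]-x)<2.5]; 
    if len(q): print(x,np.median(q[:,2]).round(1),q[:,1].min().round(1),q[:,1].max().round(1))
# per step top: rect
for z in(32,43,54,65):
    uv,P=sel(245,285,z-4,z+4); print(z,len(uv),cv2.minAreaRect(plane(c,uv,z)[:,:2].astype(np.float32)))
E
```

```text
vb 245 ((666.6236572265625, 191.4528350830078), (38.21070861816406, 38.0195426940918), 74.51995086669922) 57.986339009578955
jack 142 ((594.6200561523438, 195.57330322265625), 12.360904693603516) 74.7770655371379
chuck 574 ((441.41131591796875, 197.60682678222656), 24.335369110107422) 51.48432655881811
step 501 ((518.1160888671875, 194.69235229492188), (30.59090805053711, 44.342132568359375), 81.66255187988281)
494 32.9 182.8 199.9
499 32.4 182.2 211.3
504 33.1 181.6 211.2
509 43.1 180.8 211.5
514 43.6 180.0 210.6
519 53.1 178.9 209.2
524 55.3 178.5 208.6
529 56.7 177.4 208.8
534 65.6 177.0 207.9
539 65.3 177.1 205.9
544 64.6 204.4 206.5
32 118 ((517.5484619140625, 194.4942169189453), (30.725242614746094, 43.535430908203125), 81.62632751464844)
43 117 ((522.7371826171875, 194.0927276611328), (31.166120529174805, 32.05179214477539), 83.46958923339844)
54 115 ((526.9865112304688, 193.15933227539062), (30.934511184692383, 20.17784309387207), 89.16436004638672)
65 111 ((534.2302856445312, 192.3505096435547), (30.889101028442383, 11.762776374816895), 82.45732879638672)
```

Emit:
{"method": "arm_command", "body": {
  "plan": [
    [1,0,0,0,-0.157],
    [1,0,0,0,-0.157],
    [1,-0.034,-0.0407,0.01,0],
    [1,-0.034,-0.0407,0.01,0],
    [1,-0.034,-0.0407,0.01,0],
    [1,-0.034,-0.0407,0.01,0],
    [1,-0.034,-0.0407,0.01,0],
    [1,-0.034,-0.0407,0.01,0],
    [1,-0.034,-0.0407,0.01,0],
    [1,-0.034,-0.0407,0.01,0],
    [1,0,0,0,0],
    [1,0,0,0,0]
  ],
  "newtons": 35
}}

```text
clock: 1.6
eef_pos: [441.5, 197.8, 125.4]
eef_rot: [-3.142, -0.0, 3.141]
wrist_force: [0.6, 0.2, -0.3]
finger_gap: 94.2
finger_force: 0.0
```

Emit:
{"method": "arm_command", "body": {
  "plan": [
    [1,0,0,0.03,0],
    [1,0,0,0.03,0],
    [1,0,0,0.025,0],
    [1,0,0,0.015,0],
    [1,0,0,0.005,0],
    [1,0,0,0,0],
    [-1,0,0,0,0],
    [-1,0,0,0,0],
    [-1,0,0,0,0],
    [-1,0,0,0,0],
    [-1,0,0,0,0],
    [-1,0,0,0,0],
    [-1,0,0,0,0]
  ]
}}

```text
clock: 3.22
eef_pos: [441.9, 197.6, 20.5]
eef_rot: [-3.142, 0.0, -3.141]
wrist_force: [0.3, -0.8, 1.5]
finger_gap: 47.2
finger_force: 35.0
```

Emit:
{"method": "arm_command", "body": {
  "plan": [
    [-1,0,0,-0.02,0],
    [-1,0,0,-0.04,0],
    [-1,0,0,-0.04,0],
    [-1,-0.0192,-0.0409,0,0],
    [-1,-0.0192,-0.0409,0,0],
    [-1,-0.0192,-0.0409,0,0],
    [-1,-0.0192,-0.0409,0,0],
    [-1,-0.0192,-0.0409,0,0],
    [-1,-0.0192,-0.0409,0,0],
    [-1,-0.0192,-0.0409,0,0],
    [-1,-0.0192,-0.0409,0,0],
    [-1,-0.0192,-0.0409,0,0],
    [-1,-0.0192,-0.0409,0,0],
    [-1,0,0,0,0.078],
    [-1,0,0,0,0.077],
    [-1,0,0,0,0],
    [-1,0,0,0,0]
  ]
}}

```text
clock: 5.35
eef_pos: [633.8, -211.2, 120.1]
eef_rot: [3.141, -0.001, 2.989]
wrist_force: [-0.4, 0.6, -3.9]
finger_gap: 47.5
finger_force: 35.0
```

Emit:
{"method": "arm_command", "body": {
  "plan": [
    [-1,0,0,0.035,0],
    [-1,0,0,0.035,0],
    [-1,0,0,0.02,0],
    [-1,0,0,0.008,0],
    [-1,0,0,0.002,0],
    [-1,0,0,0.001,0],
    [-1,0,0,0,0]
  ]
}}

```text
clock: 6.22
eef_pos: [634.3, -211.5, 20.3]
eef_rot: [-3.141, 0.001, 2.987]
wrist_force: [-0.7, 0.3, -3.9]
finger_gap: 47.2
finger_force: 35.0
```

```bash
python3 - <<'E'
from h import *
c=shot('side'); cv2.imwrite('pics/side1.png',cv2.resize(c['img'][100:420,240:600],None,fx=2,fy=1.8)[:600,:800])
print(manip.read_state()['wrist_force'],manip.read_state()['eef_pos'])
E
```

```text
[-0.53118223 -0.71045837 -4.18053236] [ 634.21855957 -211.50049612   20.1622923 ]
```

View pics/side1.png

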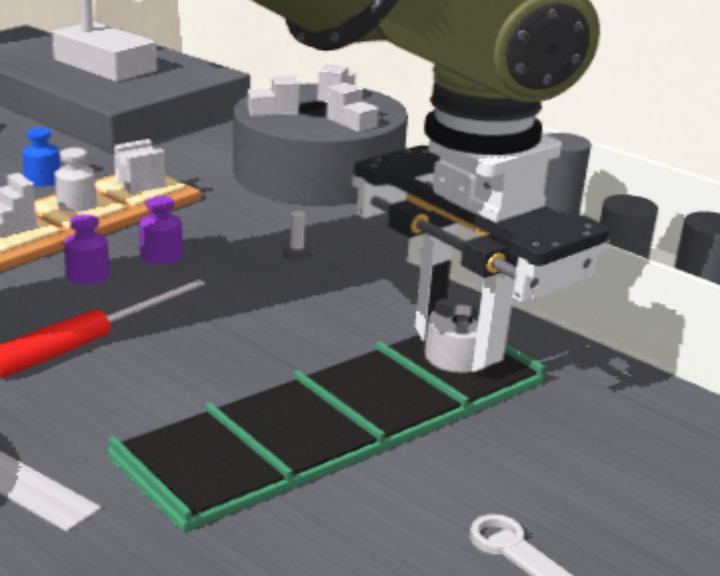

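The chuck is upright in the far seat (about 450,345 in the picture). I'll lower it the last 2 mm, release, and go to the step block.

Emit:
{"method": "arm_command", "body": {
  "plan": [
    [-1,0,0,0.0015,0],
    [-1,0,0,0.001,0],
    [-1,0,0,0,0],
    [0.25,0,0,0,0],
    [0.25,0,0,0,0],
    [0.25,0,0,-0.01,0],
    [0.25,0,0,-0.04,0],
    [0.25,0,0,-0.05,0],
    [1,0.0172,0.0384,0,0],
    [1,0.0172,0.0384,0,0],
    [1,0.0172,0.0384,0,0],
    [1,0.0172,0.0384,0,0],
    [1,0.0172,0.0384,0,0],
    [1,0.0172,0.0384,0,0],
    [1,0.0172,0.0384,0,0],
    [1,0.0172,0.0384,0,0],
    [1,0.0172,0.0384,0,0],
    [1,0.0172,0.0384,0,0]
  ]
}}

```text
clock: 8.52
eef_pos: [523.0, 195.9, 117.9]
eef_rot: [3.141, 0.001, 2.987]
wrist_force: [0.7, 0.3, -0.4]
finger_gap: 94.0
finger_force: 0.0
```

Emit:
{"method": "arm_command", "body": {
  "plan": [
    [1,0,0,0,0],
    [1,0,0,0,0]
  ]
}}

```text
clock: 8.78
eef_pos: [523.4, 194.2, 117.4]
eef_rot: [3.141, 0.001, 2.987]
wrist_force: [0.8, 0.0, 0.3]
finger_gap: 93.6
finger_force: 0.0
```

```bash
python3 - <<'E'
from h import *
c=shot('top'); cv2.imwrite('pics/top1.png',cv2.resize(c['img'][150:350,200:500],None,fx=2.6,fy=2.6))
W=cloud(c);U,V=np.meshgrid(range(640),range(480))
m=(U>405)&(U<475)&(V>170)&(V<340)&(W[:,:,2]>36)&(W[:,:,2]<90); v,u=np.where(m)
P=plane(c,np.c_[u,v],47)[:,:2].astype(np.float32); print(cv2.minEnclosingCircle(P),np.median(W[m][:,2]))
E
```

```text
((633.7978515625, -208.9849090576172), 26.398983001708984) 47.97188185709342
```

View pics/top1.png

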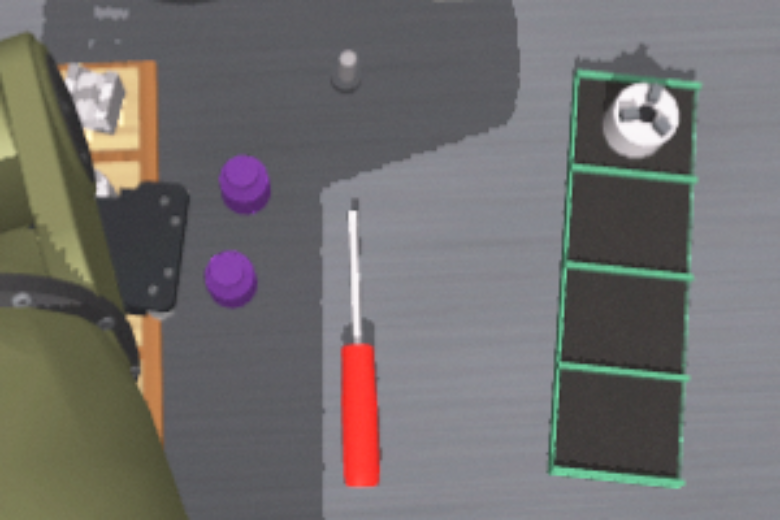

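The chuck stands in the far seat (645,118 in the crop), measured at (633.8, -209) against a target of (633.6, -211). Now I pick up the step block.

Emit:
{"method": "arm_command", "body": {
  "plan": [
    [1,0,0,0.03,0],
    [1,0,0,0.03,0],
    [1,0,0,0.022,0],
    [1,0,0,0.011,0],
    [1,0,0,0.004,0],
    [1,0,0,0,0],
    [-1,0,0,0,0],
    [-1,0,0,0,0],
    [-1,0,0,0,0],
    [-1,0,0,0,0],
    [-1,0,0,0,0],
    [-1,0,0,0,0],
    [-1,0,0,0,0],
    [-1,0,0,0,0]
  ]
}}

```text
clock: 10.58
eef_pos: [523.1, 194.5, 19.9]
eef_rot: [-3.141, -0.0, 2.987]
wrist_force: [0.6, -0.6, -0.7]
finger_gap: 29.7
finger_force: 35.1
```

Emit:
{"method": "arm_command", "body": {
  "plan": [
    [-1,0,0,-0.02,0],
    [-1,0,0,-0.04,0],
    [-1,0,0,-0.04,0],
    [-1,-0.0102,-0.0384,0,0],
    [-1,-0.0102,-0.0384,0,0],
    [-1,-0.0102,-0.0384,0,0],
    [-1,-0.0102,-0.0384,0,0],
    [-1,-0.0102,-0.0384,0,0],
    [-1,-0.0102,-0.0384,0,0],
    [-1,-0.0102,-0.0384,0,0],
    [-1,-0.0102,-0.0384,0,0],
    [-1,-0.0102,-0.0384,0,0],
    [-1,-0.0102,-0.0384,0,0],
    [-1,0,0,0,0],
    [-1,0,0,0,0],
    [-1,0,0,0,0]
  ]
}}

```text
clock: 12.58
eef_pos: [564.7, -199.6, 119.9]
eef_rot: [3.141, -0.0, 2.988]
wrist_force: [0.0, -0.5, -2.5]
finger_gap: 29.7
finger_force: 35.1
```

Emit:
{"method": "arm_command", "body": {
  "plan": [
    [-1,0,0,0.035,0],
    [-1,0,0,0.035,0],
    [-1,0,0,0.02,0],
    [-1,0,0,0.008,0],
    [-1,0,0,0.002,0],
    [-1,0,0,0.001,0],
    [-1,0,0,0,0],
    [-1,0,0,0,0]
  ]
}}

```text
clock: 13.58
eef_pos: [565.0, -200.7, 19.4]
eef_rot: [-3.141, 0.001, 2.987]
wrist_force: [-0.1, 0.4, -2.3]
finger_gap: 29.6
finger_force: 35.1
```

Emit:
{"method": "arm_command", "body": {
  "plan": [
    [-1,0,0,0.001,0],
    [-1,0,0,0.001,0],
    [-1,0,0,0,0],
    [-0.1,0,0,0,0],
    [-0.1,0,0,0,0],
    [-0.1,0,0,-0.01,0],
    [-0.1,0,0,-0.04,0],
    [-0.1,0,0,-0.05,0],
    [1,0.0031,0.0396,0,0],
    [1,0.0031,0.0396,0,0],
    [1,0.0031,0.0396,0,0],
    [1,0.0031,0.0396,0,0],
    [1,0.0031,0.0396,0,0],
    [1,0.0031,0.0396,0,0],
    [1,0.0031,0.0396,0,0],
    [1,0.0031,0.0396,0,0],
    [1,0.0031,0.0396,0,0],
    [1,0.0031,0.0396,0,0]
  ]
}}

```text
clock: 15.82
eef_pos: [595.3, 196.8, 117.9]
eef_rot: [3.141, 0.001, 2.987]
wrist_force: [0.5, -0.1, 1.2]
finger_gap: 93.5
finger_force: 0.0
```

Emit:
{"method": "arm_command", "body": {
  "plan": [
    [1,0,0,0,0],
    [1,0,0,0,0]
  ]
}}

```text
clock: 16.08
eef_pos: [595.2, 195.0, 117.3]
eef_rot: [-3.142, 0.0, 2.987]
wrist_force: [-0.5, -0.3, -0.2]
finger_gap: 93.9
finger_force: 0.0
```

```bash
python3 - <<'E'
from h import *
c=shot('side'); cv2.imwrite('pics/side2.png',cv2.resize(c['img'][120:400,140:520],None,fx=2,fy=2))
c=shot('top'); W=cloud(c);U,V=np.meshgrid(range(640),range(480))
m=(U>405)&(U<475)&(V>216)&(V<252)&(W[:,:,2]>23)&(W[:,:,2]<90); print(cv2.minAreaRect(W[m][:,:2].astype(np.float32)))
E
```

```text
((560.3441772460938, -199.39077758789062), (31.207374572753906, 44.6366081237793), 81.45025634765625)
```

View pics/side2.png

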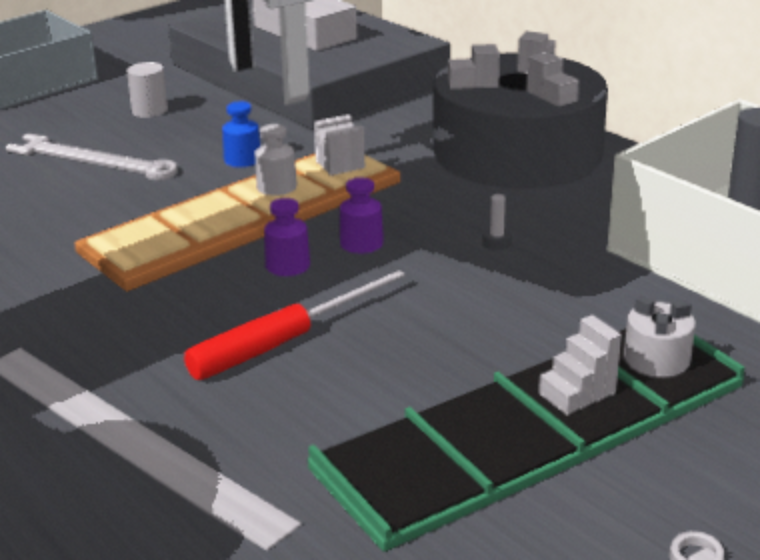

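The step block (580,365) and chuck (660,335) stand upright in their seats. The step block measures (560.3, -199.4), which matches its target. Next is the jack (275,165).

Emit:
{"method": "arm_command", "body": {
  "plan": [
    [1,0,0,0.03,0],
    [1,0,0,0.03,0],
    [1,0,0,0.022,0],
    [1,0,0,0.011,0],
    [1,0,0,0.004,0],
    [1,0,0,0,0],
    [-1,0,0,0,0],
    [-1,0,0,0,0],
    [-1,0,0,0,0],
    [-1,0,0,0,0],
    [-1,0,0,0,0],
    [-1,0,0,0,0],
    [-1,0,0,0,0],
    [-1,0,0,0,0]
  ]
}}

```text
clock: 17.92
eef_pos: [595.1, 195.4, 19.9]
eef_rot: [-3.141, -0.0, 2.987]
wrist_force: [0.4, -0.0, 0.6]
finger_gap: 36.5
finger_force: 35.0
```

Emit:
{"method": "arm_command", "body": {
  "plan": [
    [-1,0,0,-0.02,0],
    [-1,0,0,-0.04,0],
    [-1,0,0,-0.04,0],
    [-1,0.0048,-0.0396,0,0],
    [-1,0.0048,-0.0396,0,0],
    [-1,0.0048,-0.0396,0,0],
    [-1,0.0048,-0.0396,0,0],
    [-1,0.0048,-0.0396,0,0],
    [-1,0.0048,-0.0396,0,0],
    [-1,0.0048,-0.0396,0,0],
    [-1,0.0048,-0.0396,0,0],
    [-1,0.0048,-0.0396,0,0],
    [-1,0.0048,-0.0396,0,0],
    [-1,0,0,0,0],
    [-1,0,0,0,0],
    [-1,0,0,0,0]
  ]
}}

```text
clock: 19.92
eef_pos: [487.0, -187.6, 120.3]
eef_rot: [-3.142, 0.0, 2.988]
wrist_force: [-0.2, -0.2, -2.4]
finger_gap: 36.6
finger_force: 35.0
```

Emit:
{"method": "arm_command", "body": {
  "plan": [
    [-1,0,0,0.035,0],
    [-1,0,0,0.035,0],
    [-1,0,0,0.02,0],
    [-1,0,0,0.008,0],
    [-1,0,0,0.002,0],
    [-1,0,0,0.001,0],
    [-1,0,0,0,0],
    [-1,0,0,0,0]
  ]
}}

```text
clock: 20.92
eef_pos: [486.9, -188.5, 19.4]
eef_rot: [-3.141, 0.001, 2.987]
wrist_force: [0.4, -0.4, -2.7]
finger_gap: 36.6
finger_force: 35.0
```

Emit:
{"method": "arm_command", "body": {
  "plan": [
    [-1,0,0,0.001,0],
    [-1,0,0,0.001,0],
    [-1,0,0,0,0],
    [0.06,0,0,0,0],
    [0.06,0,0,0,0],
    [0.06,0,0,-0.01,0],
    [0.06,0,0,-0.04,0],
    [0.06,0,0,-0.05,0],
    [1,-0.0109,0.0366,0,0],
    [1,-0.0109,0.0366,0,0],
    [1,-0.0109,0.0366,0,0],
    [1,-0.0109,0.0366,0,0],
    [1,-0.0109,0.0366,0,0],
    [1,-0.0109,0.0366,0,0],
    [1,-0.0109,0.0366,0,0],
    [1,-0.0109,0.0366,0,0],
    [1,-0.0109,0.0366,0,0],
    [1,-0.0109,0.0366,0,0],
    [1,-0.0109,0.0366,0,0],
    [1,0,0,0,0.116]
  ]
}}

```text
clock: 23.42
eef_pos: [667.5, 193.3, 117.2]
eef_rot: [3.141, 0.0, 2.871]
wrist_force: [0.3, -0.7, 0.3]
finger_gap: 93.7
finger_force: 0.0
```

Emit:
{"method": "arm_command", "body": {
  "plan": [
    [1,0,0,0,0],
    [1,0,0,0,0]
  ]
}}

```text
clock: 23.68
eef_pos: [667.3, 190.5, 117.5]
eef_rot: [3.141, 0.0, 2.873]
wrist_force: [-0.7, -0.6, -0.1]
finger_gap: 94.2
finger_force: 0.0
```

Emit:
{"method": "arm_command", "body": {
  "plan": [
    [1,0,0,0.03,0],
    [1,0,0,0.03,0],
    [1,0,0,0.022,0],
    [1,0,0,0.011,0],
    [1,0,0,0.004,0],
    [1,0,0,0,0],
    [-1,0,0,0,0],
    [-1,0,0,0,0],
    [-1,0,0,0,0],
    [-1,0,0,0,0],
    [-1,0,0,0,0],
    [-1,0,0,0,0],
    [-1,0,0,0,0],
    [-1,0,0,0,0]
  ]
}}

```text
clock: 25.42
eef_pos: [667.2, 190.9, 19.9]
eef_rot: [3.142, -0.0, 2.871]
wrist_force: [0.8, 1.0, -0.8]
finger_gap: 35.7
finger_force: 35.0
```

Emit:
{"method": "arm_command", "body": {
  "plan": [
    [-1,0,0,-0.02,0],
    [-1,0,0,-0.04,0],
    [-1,0,0,-0.04,0],
    [-1,0,0,0,-0.116],
    [-1,0.0161,-0.0335,0,0],
    [-1,0.0161,-0.0335,0,0],
    [-1,0.0161,-0.0335,0,0],
    [-1,0.0161,-0.0335,0,0],
    [-1,0.0161,-0.0335,0,0],
    [-1,0.0161,-0.0335,0,0],
    [-1,0.0161,-0.0335,0,0],
    [-1,0.0161,-0.0335,0,0],
    [-1,0.0161,-0.0335,0,0],
    [-1,0.0161,-0.0335,0,0],
    [-1,0.0161,-0.0335,0,0],
    [-1,0.0161,-0.0335,0,0],
    [-1,0,0,0,0],
    [-1,0,0,0,0],
    [-1,0,0,0,0]
  ]
}}

```text
clock: 27.8
eef_pos: [414.8, -175.9, 120.3]
eef_rot: [-3.142, 0.0, 2.988]
wrist_force: [0.5, 0.0, -4.4]
finger_gap: 35.9
finger_force: 35.0
```

Emit:
{"method": "arm_command", "body": {
  "plan": [
    [-1,0,0,0.035,0],
    [-1,0,0,0.035,0],
    [-1,0,0,0.02,0],
    [-1,0,0,0.008,0],
    [-1,0,0,0.002,0],
    [-1,0,0,0.001,0],
    [-1,0,0,0,0],
    [-1,0,0,0,0]
  ]
}}

```text
clock: 28.8
eef_pos: [414.6, -176.6, 19.4]
eef_rot: [-3.141, 0.001, 2.987]
wrist_force: [0.3, -0.7, -3.8]
finger_gap: 35.7
finger_force: 35.0
```

Emit:
{"method": "arm_command", "body": {
  "plan": [
    [-1,0,0,0.001,0],
    [-1,0,0,0.001,0],
    [-1,0,0,0,0],
    [0.05,0,0,0,0],
    [0.05,0,0,0,0],
    [0.05,0,0,-0.01,0],
    [0.05,0,0,-0.04,0],
    [0.05,0,0,-0.05,0],
    [0.05,0,0.04,-0.01,0],
    [0.05,0,0.04,-0.01,0],
    [0.05,0,0.04,-0.01,0],
    [0.05,0,0.04,-0.01,0],
    [0.05,0,0.04,-0.01,0],
    [0.05,0,0.04,-0.01,0],
    [0.05,0,0.04,0,0],
    [0.05,0,0.04,0,0],
    [0.05,0,0,0,0],
    [0.05,0,0,0,0],
    [0.05,0,0,0,0]
  ]
}}

```text
clock: 31.18
eef_pos: [463.7, 138.8, 177.2]
eef_rot: [-3.142, 0.0, 2.986]
wrist_force: [0.3, 0.0, -0.4]
finger_gap: 49.1
finger_force: 0.0
```

```bash
python3 - <<'E'
from h import *
c=shot('side'); cv2.imwrite('pics/side3.png',c['img'])
c=shot('top'); W=cloud(c);U,V=np.meshgrid(range(640),range(480))
C=np.array([524,-194.]);u=np.array([.988,-.154]);n=np.array([.154,.988])
D=W[:,:,:2]-C; X=D@u;Y=D@n
for nm,x0,lo,hi,z in(('vb',-111,48,65,55),('jack',-37,63,85,71),('step',37,23,70,None),('chuck',111,40,53,47)):
    m=(abs(X-x0)<34)&(abs(Y)<43)&(W[:,:,2]>lo)&(W[:,:,2]<hi); v,uu=np.where(m)
    P=(plane(c,np.c_[uu,v],z) if z else W[m])[:,:2]-C
    r=cv2.minAreaRect(np.c_[P@u,P@n].astype(np.float32)); print(nm,len(v),np.round(r[0],1),np.round(r[1],1),round(r[2],1),'ztop',np.percentile(W[m][:,2],90).round(1))
E
```

```text
vb 266 [-111.     1.2] [35.8 37.6] 1.9 ztop 57.1
jack 152 [-37.9   0.7] [23.5 23.1] 3.1 ztop 73.2
step 526 [36.7  0.2] [44.5 31.1] 0.8 ztop 62.5
chuck 391 [108.9   1. ] [45.3 47.9] 6.2 ztop 49.6
```

View pics/side3.png

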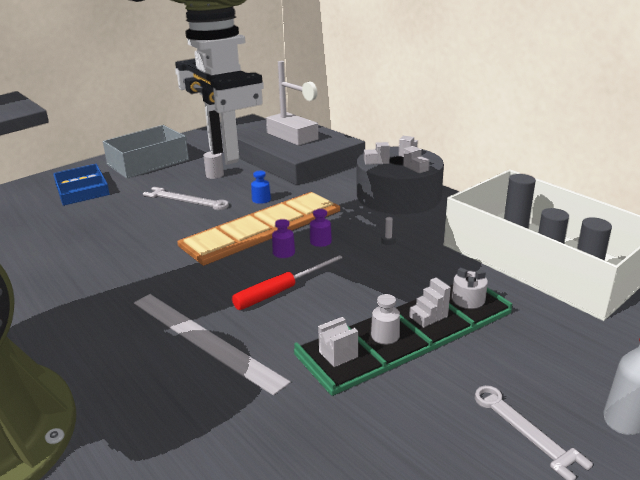

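The picture shows all four pieces upright in their own seats: V-block (338,342), jack (386,320), step block (430,302) and chuck (470,287). They measure within about 3 mm of the seat centres, and the arm is clear. I'm handing the job in.

```bash
python3 -c "
from cell import ticket
print(ticket.sign_off())"
```

```text
the job is handed in; nothing more can be done
None
```

All four pieces stand upright and released on the green rack in reverse order (V-block, jack, step block, chuck from nearest to farthest), each within about 3 mm of its seat centre; the job was handed in at about 31 s, with no verdict shown.

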